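# Back the book press off by one turn

### The job

The block of cards in the small book press has had its nip and the pressure is already off. With your fingertips push the press's hand wheel round by its upright handle, anticlockwise as seen from above, through exactly one full turn, so that the platen rises by one turn of the screw and the handle ends just where it began (the next block then gets the same nip on one turn back). Push the handle, do not pinch it between the fingers, leave the boards and cards in the press and everything lying about as they are, and finish clear of the press.

Things in the scene. Friction and masses are not known exactly. Their poses are not given: they have to be found in the camera images.
- handle: Upright round wooden handle on the wheel's rim, 24 mm diameter, 70 mm tall, spinning freely on its pin (its own orientation means nothing); the only handle. Origin: on its axis at its foot, level with the top of the rim, 90 mm from the wheel's axis at the end of one of four spokes. The foot is 235 mm (+-2) above the table and rises 10 mm in the turn, as the screw lifts wheel and platen.
- handle_mid (a point): The middle of that handle: on its axis, 35 mm above its foot. Pushing the handle with the grasp point (midway between the pads) within 8 mm of the handle's axis counts as pinching it.
- wheel_axis (a point): Point on the wheel's vertical axis level with the foot of the handle (top of the rim); rises with the wheel, 10 mm a turn. Wheel of steel and grey-green iron, 198 mm across: rim a round bar of 18 mm diameter, four flat spokes below the rim's top, hub of 52 mm diameter, which with its cap nut stands 16 mm above the rim's top.
- wheel (a joint): Angle of the wheel, rad; grows anticlockwise as seen from above, which winds the platen up 1.59 mm per rad. Starts between -0.9 and 0.9, stops at -1.0 (platen down on the boards) and 14. At 0 the handle is on the press's own -x side. About 5 N at the handle moves it; it stays where it is left and does not coast noticeably.
- press: Book press, grey-green enamelled iron, fixed: bed 250 (its x) by 300 mm (its y), top at 40 mm; two steel columns 250 mm apart along y; crown beam up to 204 mm; above it the wheel. Origin: on the table under the middle of the bed, below the wheel's axis; z up, front is -x. Its place and yaw (up to 0.65 rad either way) differ each time.
- lower_board: Loose plywood pressing board 135 x 170 x 12 mm on the bed of the press, under the card block. Origin: centre of its underside. Leave it.
- card_block: Loose block of cut cards 105 x 148 x 28 mm between the two boards, under the platen. Origin: centre of its underside. Leave it.
- upper_board: Loose plywood pressing board 135 x 170 x 12 mm on the card block; the platen (160 x 190 mm) is 0.2 to 3.2 mm above it. Origin: centre of its underside. Leave it.
- bone_folder: Bystander: flat bone-coloured folder about 128 x 20 x 6 mm, lying on the front edge of the press's bed. Leave it.
- glue_bottle: Bystander: white bottle, 58 mm diameter, 145 mm tall, standing beside the press. Origin: centre of its foot. Leave it.
- ink_tin: Bystander: flat metal tin, 91 mm diameter, 57 mm tall, beside the press. Origin: centre of its foot. Leave it.
- small_cards: Bystander: pile of small cards 55 x 90 x 42 mm in front of the press. Origin: centre of its underside. Leave it.
- eraser: Bystander: white eraser 22 x 58 x 13 mm in front of the press. Leave it.
- large_cards: Bystander: pile of large cards 150 x 110 x 32 mm to the left. Origin: centre of its underside. Leave it.
- brayer: Bystander: ink roller with wooden grip, 170 mm long, 94 mm wide, 32 mm tall, to the right. Origin: under the middle of the roller. Leave it.

How it is judged:
On the way, in this order (a step that is already met when the one before it is completed fails the run):
1. the wheel is a third of a turn round, the fingers pushing on the handle (distance of wheel_axis from where it was at the start of the episode above 0.0033 m and contact force between the fingers and handle above 0.3 N).
2. the wheel is two thirds of a turn round, the fingers pushing on the handle (distance of wheel_axis from where it was at the start of the episode above 0.0067 m and contact force between the fingers and handle above 0.3 N).
At the end, for the whole second after the job is handed in: One full turn anticlockwise, wheel at rest: handle within about 13 degrees (20 mm along its circle) of where it began, wheel and platen 8 to 12 mm higher. Boards and card block in the press within 12 mm, the other loose things within 30 mm, of where they were (distance of handle from where it was at the start of the episode below 0.023 m and distance of wheel_axis from where it was at the start of the episode between 0.008 and 0.012 m and not (velocity of joint wheel above 0.05 rad/s or velocity of joint wheel below -0.05 rad/s) and distance of each of lower_board, card_block, upper_board from where it was at the start of the episode below 0.012 m and distance of each of bone_folder, glue_bottle, ink_tin, small_cards, large_cards, eraser, brayer from where it was at the start of the episode below 0.03 m); the robot touches nothing.
It fails at once if the handle was pinched between the fingers (horizontal distance between the grasp point and handle_mid below 0.008 m and distance between the grasp point and handle_mid below 0.045 m and contact force between the fingers and handle above 1.5 N).
It fails at once if the boards or the card block in the press were shifted (distance of any of lower_board, card_block, upper_board from where it was at the start of the episode above 0.012 m).
It fails at once if a thing lying about was moved (distance of any of bone_folder, glue_bottle, ink_tin, small_cards, large_cards, eraser, brayer from where it was at the start of the episode above 0.03 m).
It also fails if it takes over 64 s, if anything falls off the work surface, if the arm or the gripper's body presses on something with over 40 N, if the wrist force passes 120 N, or if a joint passes its speed limit or range.

### The arm

A 6-joint arm with a two-finger parallel gripper is mounted at the origin on the work surface. World frame = base frame: x ahead of the robot, y to its left, z up, the work surface at z = 0. Lengths are in m, angles in rad, forces in N, time in s.
With the tool pointing down it reaches from about 0.3 to 0.85 m from the base axis. Payload 4.2 kg.
Tool frame: the origin (TCP) lies at the very end of the fingers, on their centre line; the grasp point (between the pads) lies 19 mm behind it; z points along the fingers, y is the direction in which the jaws open and shut (so a half turn about z gives the same grasp; the last joint's range is limited). The gripper opens to 91 mm and grips with 3 to 60 N. Pads are 32 mm wide; open, the fingers measure 118 mm over their backs; the gripper's body (76 mm by 178 mm) begins 60 mm behind the grasp point.
Start: joints at [1.106, 0.32, 1.565, -0, 1.257, -0.02], TCP at [0.247, 0.519, 0.186] pointing down, gripper open.
Joint ranges: [-3.11, 3.11], [-0.84, 2.01], [0.21, 2.61], [-1.34, 4.49], [0.05, 2.63], [-2.56, 2.56]. Speed limits (rad/s): [2.57, 2.57, 3.14, 3.14, 3.14, 3.14].

### API

Orientations are given as a rotation vector (axis times angle).
In Python, from plant import ctrl, optics, sign_off gives the robot as it stands. Calls block until the motion is done:
- ctrl.move_ptp(position, orientation): joint-space move of the TCP to a pose.
- ctrl.move_linear(position, velocity=0.15, rot=None, threshold=None): straight line of the TCP; rot=None keeps the orientation; velocity is the mean speed in m/s. With threshold (N) it stops when the force on the tool has changed by that much, and returns True; else False.
- ctrl.set_joints(angles): joint-space move.
- ctrl.command_gripper(opening): finger opening in m; the grip force is fixed at half the most; returns when the fingers have stopped.
- ctrl.dwell(seconds).
- ctrl.ik(position, orientation): joint angles nearest the present ones, or None.
- ctrl.get_state(): the state.
- optics.grab_frame(name): name is "scene" or "top"; returns a dict with "frame" (384x512x3 uint8, red, green, blue), "intrinsics" (3x3 intrinsics, pixels), "dist_coeffs" ([k1, k2, p1, p2, k3] as OpenCV has them; the pictures are not rectified), "R" (3x3) and "t" (3): a world point X has camera coordinates R X + t. Camera axes: x right, y down, z forward; pixel columns grow to the right and rows downward; lengths in m; the calibration is good to about 2 mm. A picture is of the moment at which its call begins. There is no depth.
A pose or a line that the arm cannot do raises ctrl.IKError and nothing moves.
- sign_off(): hands the job in, once; it reports no verdict.
The state is a dict: "time": time; "q": joint angles; "joint_velocities": joint speeds; "effort": joint torques, N m; "ee_pos": TCP position; "tcp_rot": TCP orientation; "ft_force": force on the tool from outside, world axes, zero at the start; "wrist_torque": the same for the moment, N m; "opening": finger opening in m.
Only numpy, scipy, OpenCV 4.12 (cv2) and the standard library are available. Lean on these libraries where they do the work, as an engineer would, in place of code of your own. Each camera call takes 0.05 s, during which the arm holds its last target.

## Working session

There is one attempt and no reset: what is moved stays moved. The work goes in short steps, each a Python script; the robot and the scene stay as the last script left them, time stands still between calls to the robot, and variables do not carry over. Pictures are saved under pics/ and viewed, and the job is handed in when it is done.

```bash
mkdir -p pics; ls; python3 - <<'E'
from plant import ctrl, optics
import cv2,numpy as np
for n in("scene","top"):
    f=optics.grab_frame(n); cv2.imwrite(f"pics/{n}0.png",f["frame"][:,:,::-1]); np.save(f"pics/{n}0.npy",f,allow_pickle=True)
    print(n,f["intrinsics"],f["dist_coeffs"],-f["R"].T@f["t"],f["R"])
print(ctrl.get_state())
E
```

```text
pics
scene [[363.73445182   0.         254.68438986]
 [  0.         363.73445182 193.86022236]
 [  0.           0.           1.        ]] [-0.0996951  0.         0.         0.         0.       ] [ 1.44562567 -0.02922299  0.86320293] [[ 2.87520472e-02  9.99319867e-01  2.30894507e-02]
 [ 6.13266617e-01  6.05538194e-04 -7.89875743e-01]
 [-7.89352504e-01  3.68705339e-02 -6.12832104e-01]]
top [[354.96004695   0.         254.68440281]
 [  0.         354.96004695 186.48706754]
 [  0.           0.           1.        ]] [-0.09991272  0.          0.          0.          0.        ] [0.33582245 0.03359416 1.47740854] [[-0.02097238 -0.99976075 -0.00621282]
 [-0.98653979  0.02170222 -0.16207482]
 [ 0.16217088  0.0027301  -0.98675891]]
{'time': 0.1, 'q': array([ 1.10599540e+00,  3.20211771e-01,  1.56552573e+00, -1.69666142e-05,
        1.25741369e+00, -2.00319596e-02]), 'joint_velocities': array([ 0.0006383 , -0.0021418 , -0.00307268,  0.00144911, -0.00358626,
       -0.00040076]), 'effort': array([ 1.00985835e-03, -4.13332486e+01, -2.32513601e+01,  7.29589490e-02,
        4.21817636e-02, -7.16311592e-05]), 'ee_pos': array([0.2471955 , 0.51861134, 0.18522585]), 'tcp_rot': array([-6.92809850e-01, -3.06388007e+00,  2.38236984e-03]), 'ft_force': array([0.02432847, 0.31150957, 0.11594468]), 'wrist_torque': array([0.00667024, 0.02007979, 0.00886622]), 'opening': 0.0912262979690422}
```

View pics/scene0.png

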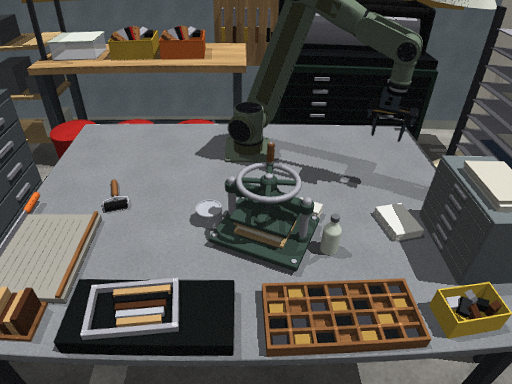

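View pics/top0.png

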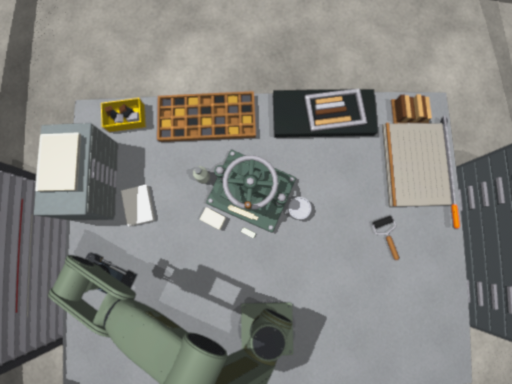

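```bash
python3 - <<'E'
import cv2
for n,(x,y,w,h) in {"scene":(190,90,170,130),"top":(180,110,170,130)}.items():
    i=cv2.imread(f"pics/{n}0.png")[y:y+h,x:x+w]
    cv2.imwrite(f"pics/{n}0z.png",cv2.resize(i,None,fx=4.5,fy=4.5,interpolation=cv2.INTER_CUBIC))
E
```

```text
(no output)
```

View pics/scene0z.png

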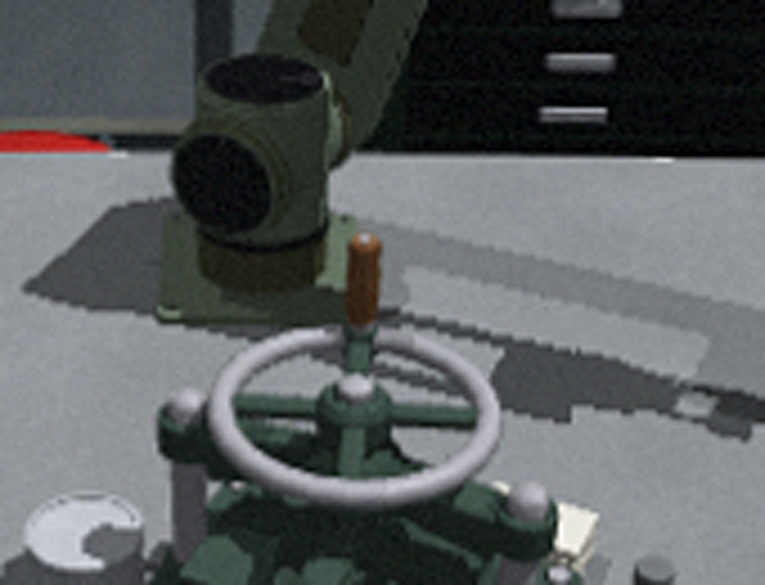

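View pics/top0z.png

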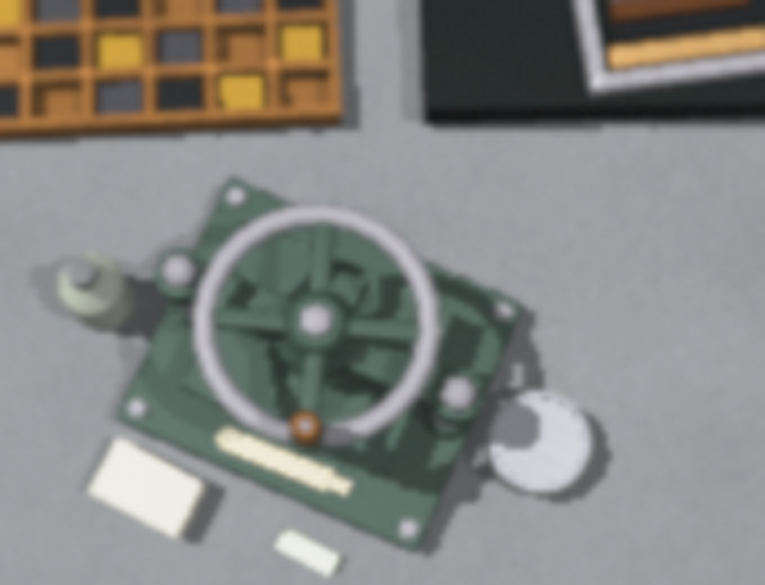

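The top picture shows the handle at about px (248,204) and the hub cap at about (250,181). In the scene picture the handle runs from about (270,162) up to (271,144). I'll turn these into positions.

```bash
cat > h.py <<'E'
import numpy as np, cv2
def load(n): return np.load(f"pics/{n}.npy",allow_pickle=True).item()
def proj(f,X):
    X=np.atleast_2d(np.asarray(X,float))
    return cv2.projectPoints(X,cv2.Rodrigues(f["R"])[0],np.asarray(f["t"],float),f["intrinsics"],np.asarray(f["dist_coeffs"],float))[0].reshape(-1,2)
def onplane(f,px,z):
    u=cv2.undistortPoints(np.array([[px]],float),f["intrinsics"],np.asarray(f["dist_coeffs"],float)).reshape(2)
    d=f["R"].T@np.array([u[0],u[1],1]); c=-f["R"].T@f["t"]
    return c+d*(z-c[2])/d[2]
def overlay(f,pts_list,out,crop,s=4.5):
    x,y,w,h=crop; i=cv2.resize(np.ascontiguousarray(f["frame"][y:y+h,x:x+w,::-1]),None,fx=s,fy=s,interpolation=cv2.INTER_CUBIC)
    for P,c in pts_list:
        q=((proj(f,P)-[x,y]+.5)*s-.5).astype(int)
        cv2.polylines(i,[q.reshape(-1,1,2)],False,c,1)
    cv2.imwrite(out,i)
def circ(c,r,z,n=72):
    a=np.linspace(0,2*np.pi,n); return np.c_[c[0]+r*np.cos(a),c[1]+r*np.sin(a),0*a+z]
E
cat > fit.py <<'E'
from h import *
from scipy.optimize import least_squares
T,S=load("top0"),load("scene0")
z=lambda n,p:(np.array(p)+.5)/4.5-.5+({"top":[180,110],"scene":[190,90]}[n])
ht,hs=z("top",(306,424)),z("scene",(366,241))
print("handle top z.305:",onplane(T,ht,.305),onplane(S,hs,.305))
print("foot z.235 scene:",onplane(S,z("scene",(361,326)),.235))
print("cap z.251:",onplane(T,z("top",(315,319)),.251),onplane(S,z("scene",(355,383)),.251))
# rim extremes in image
def res(p):
    r=[]
    for f,n,e in((T,"top",(192,440,204,None)),(S,"scene",(205,502,326,509))):
        q=np.r_[proj(f,circ(p,.099,.226,180)),proj(f,circ(p,.090,.235,180)),proj(f,circ(p,.0964,.2324,180)),proj(f,circ(p,.0964,.2196,180)),proj(f,circ(p,.0836,.2324,180)),proj(f,circ(p,.09,.217,180))]
        lo=q.min(0);hi=q.max(0); off={"top":[180,110],"scene":[190,90]}[n]
        g=[lo[0]-off[0],hi[0]-off[0],lo[1]-off[1],hi[1]-off[1]]
        r+=[(a+.5)*4.5-b for a,b in zip(g,e) if b]
    return r
s=least_squares(res,[.65,.03]);print("rim fit",s.x,s.fun)
c=s.x
hh=(onplane(T,ht,.305)+onplane(S,hs,.305))[:2]/2
print("h",hh,"r",np.linalg.norm(hh-c),"ang",np.degrees(np.arctan2(*(hh-c)[::-1])))
for f,n,cr in((T,"top",(180,110,170,130)),(S,"scene",(190,90,170,130))):
    overlay(f,[(circ(c,.099,.226),(0,0,255)),(circ(c,.081,.226),(0,255,255)),(circ(hh,.012,.305),(255,0,0)),([[*hh,.235],[*hh,.305]],(255,0,0)),(circ(c,.026,.245),(255,0,255))],f"pics/{n}_ov.png",cr)
E
python3 fit.py
```

```text
handle top z.305: [0.47063873 0.06155438 0.305     ] [0.4730724  0.06155707 0.305     ]
foot z.235 scene: [0.47123649 0.06161121 0.235     ]
cap z.251: [0.5590723  0.05435208 0.251     ] [0.56491551 0.05107432 0.251     ]
rim fit [0.56022485 0.05256107] [ 2.16161434  2.74846835 -1.16488846  2.11116806  2.026817   -2.13678862
 -0.00529516]
h [0.47185556 0.06155573] r 0.08882586147652648 ang 174.18816864916533
```

View pics/top_ov.png

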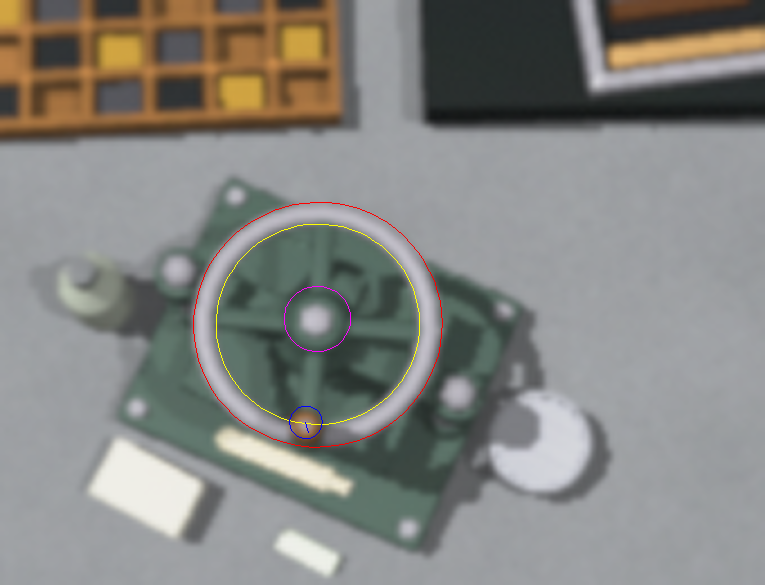

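View pics/scene_ov.png

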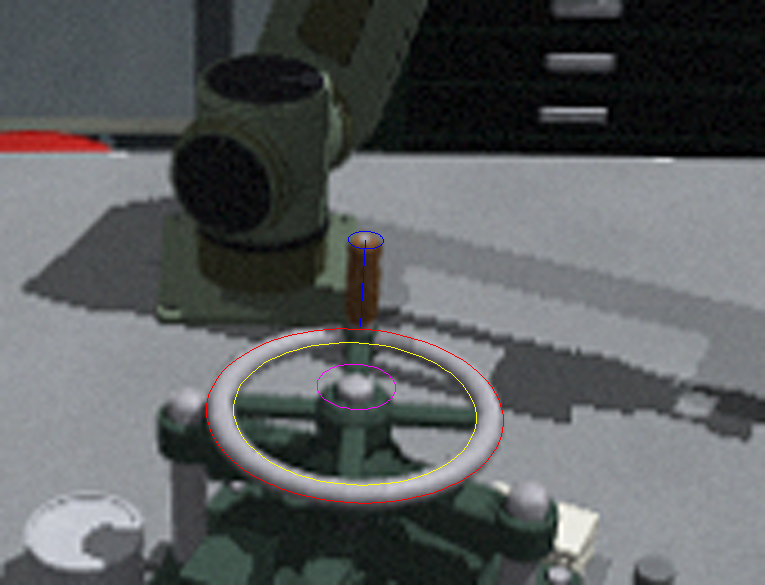

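Both overlays fit. The wheel axis is at about (0.560, 0.053) and the handle at about (0.471, 0.062), with a radius of 89–90 mm and a bearing of about 174.5°. I'll close the fingers into one block and go behind the handle on its +y side. The push will be two half-turn strokes, turning the tool with the wheel.

```bash
cat > m.py <<'E'
import numpy as np
from scipy.spatial.transform import Rotation as R
from plant import ctrl, optics
C=np.array([.560,.053]); PH0=np.radians(174.5); Z=.262
def rot(ang):  # tool y at world angle ang, pointing down
    y=np.array([np.cos(ang),np.sin(ang),0]); z=np.array([0,0,-1.]); x=np.cross(y,z)
    return R.from_matrix(np.c_[x,y,z]).as_rotvec()
def pose(phi,d,z=Z,k=0):  # block centre d behind handle at phi; tool-y angle = tangent - k*pi
    t=np.array([-np.sin(phi),np.cos(phi)]); p=C+.09*np.array([np.cos(phi),np.sin(phi)])-d*t
    return np.r_[p,z], rot(phi+np.pi/2-k*np.pi)
E
python3 - <<'E'
from m import *
s=ctrl.get_state(); p=s["ee_pos"]
ctrl.command_gripper(0.0)
ctrl.move_linear([p[0],p[1],.39],velocity=.2)
P,r=pose(PH0,.045,.39,2)
print(P,r,ctrl.ik(P,r))
ctrl.move_ptp(P,r)
s=ctrl.get_state();print(s["time"],s["q"],s["ee_pos"],s["opening"],s["ft_force"])
P,r=pose(PH0,.045,Z,2)
print(ctrl.move_linear(P,velocity=.1,rot=r,threshold=6))
s=ctrl.get_state();print(s["time"],s["ee_pos"],s["ft_force"])
import cv2
for n in("scene","top"):
    f=optics.grab_frame(n); np.save(f"pics/{n}1.npy",f,allow_pickle=True)
    x,y,w,h=(190,70,170,130) if n=="scene" else (180,110,170,130)
    cv2.imwrite(f"pics/{n}1.png",cv2.resize(np.ascontiguousarray(f["frame"][y:y+h,x:x+w,::-1]),None,fx=4.5,fy=4.5))
E
```

```text
[0.4747274  0.10641895 0.39      ] [ 3.13797475 -0.15072774  0.        ] [ 1.96882910e-01  1.17540335e-01  1.33147142e+00 -4.44089210e-16
  1.69258090e+00  1.86367235e+00]
4.35 [1.97705733e-01 1.17783570e-01 1.33169287e+00 3.54521257e-04
 1.69248306e+00 1.86324304e+00] [0.47463554 0.10693921 0.38978939] 0.0005512439269929485 [ 1.36758268 -0.33437382  0.75874942]
False
5.7833 [0.47513446 0.10651508 0.26259798] [ 0.16545045  0.11747664 -0.33791329]
```

View pics/scene1.png

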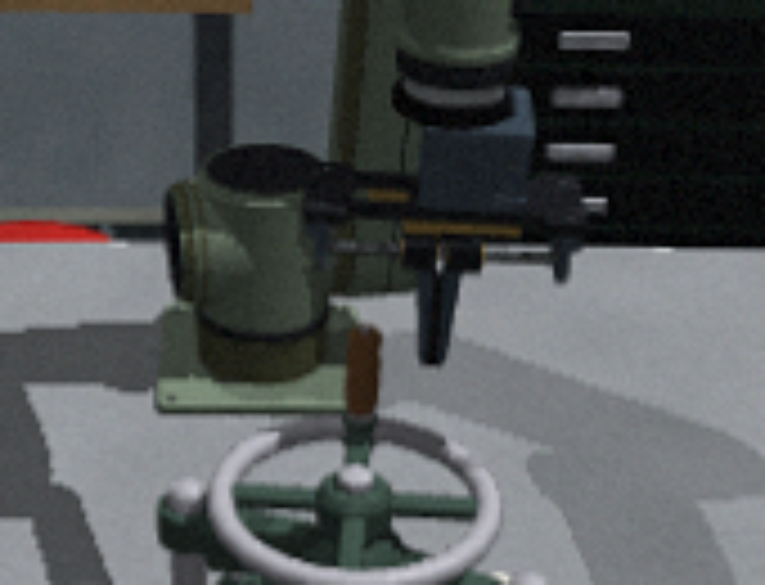

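View pics/top1.png

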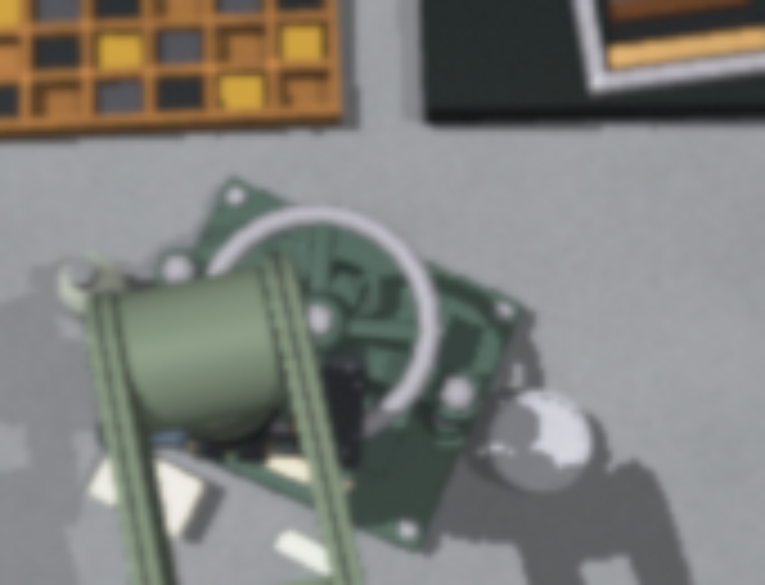

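The fingertips (crop px ≈ (433,362)) stand beside the handle (px ≈ 362, 330–412) at mid-height, and the gripper body clears its top. Next is a guarded touch to find where contact begins.

```bash
python3 - <<'E'
from m import *
import json
P,r=pose(PH0,.016,Z,2)
print(ctrl.move_linear(P,velocity=.02,rot=r,threshold=2.0))
s=ctrl.get_state();print(s["time"],s["ee_pos"],s["ft_force"])
t=np.array([-np.sin(PH0),np.cos(PH0)]);h=C+.09*np.array([np.cos(PH0),np.sin(PH0)])
d=(h-s["ee_pos"][:2])@t; print("contact d",d); json.dump(d,open("d.json","w"))
E
```

```text
True
7.0083 [0.47235629 0.08247179 0.26175212] [0.66579915 2.01447199 2.29603315]
contact d 0.020935827699408997
```

Contact starts 21 mm behind the handle's axis, about what handle radius plus finger thickness gives and well over 8 mm. Stroke 1:

```bash
cat >> m.py <<'E'
def stroke(a,b,k,d=.021,v=.07,step=9):
    n=int(np.ceil((b-a)/step-1e-9)); out=[]
    for g in np.linspace(a,b,n+1)[1:]:
        P,r=pose(PH0+np.radians(g),d,Z,k)
        hit=ctrl.move_linear(P,velocity=v,rot=r,threshold=40)
        s=ctrl.get_state(); t=PH0+np.radians(g)
        ft=s["ft_force"][:2]@[-np.sin(t),np.cos(t)]; fr=s["ft_force"][:2]@[np.cos(t),np.sin(t)]
        print(round(g),"t%.2f"%s["time"],"ft%.1f fr%.1f fz%.1f"%(ft,fr,s["ft_force"][2]),"err mm",np.round((s["ee_pos"]-P)*1e3,1),"q6 %.2f"%s["q"][5],hit)
        if hit: break
E
python3 - <<'E'
from m import *
stroke(0,36,2)
E
```

```text
9 t7.36 ft-2.5 fr1.1 fz0.5 err mm [-0.2  0.4  0. ] q6 1.63 False
18 t7.72 ft-2.3 fr-0.1 fz2.0 err mm [-0.   0.   0.1] q6 1.45 False
27 t8.07 ft-1.5 fr0.5 fz2.2 err mm [ 0.  -0.1  0. ] q6 1.26 False
36 t8.43 ft-1.3 fr-0.7 fz2.3 err mm [-0.1 -0.1 -0.2] q6 1.07 False
```

```bash
cat >> m.py <<'E'
def snap(tag):
    import cv2
    for n in("scene","top"):
        f=optics.grab_frame(n); np.save(f"pics/{n}{tag}.npy",f,allow_pickle=True)
        x,y,w,h=(190,70,170,130) if n=="scene" else (180,110,170,130)
        cv2.imwrite(f"pics/{n}{tag}.png",cv2.resize(np.ascontiguousarray(f["frame"][y:y+h,x:x+w,::-1]),None,fx=4.5,fy=4.5))
E
python3 -c "
from m import *
snap('2')"
```

```text
(no output)
```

View pics/scene2.png

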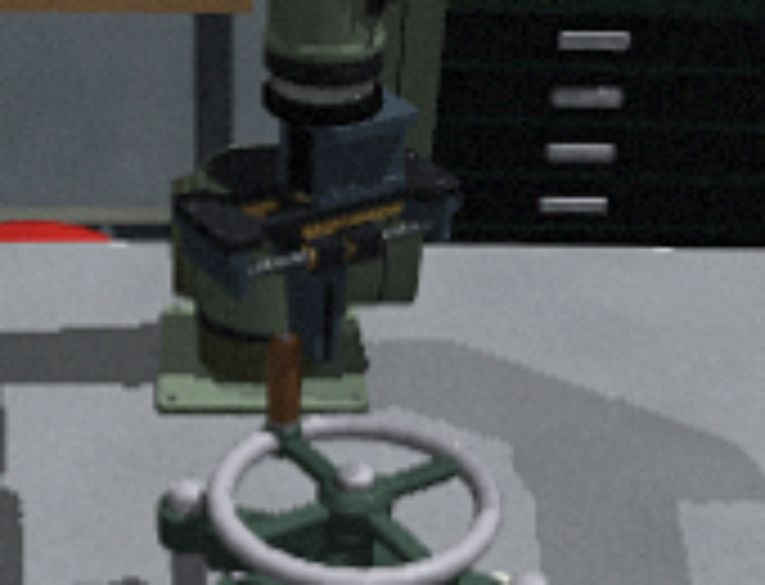

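The handle has moved round with the fingers (crop px x went from 362 to 285), so the push works. I'll finish the half turn.

```bash
python3 - <<'E'
from m import *
stroke(36,180,2)
snap('3')
E
```

```text
45 t8.89 ft-1.5 fr0.6 fz2.3 err mm [-0.2 -0.1 -0.2] q6 0.89 False
54 t9.25 ft-2.1 fr1.5 fz2.2 err mm [-0.1 -0.2 -0.2] q6 0.70 False
63 t9.61 ft-1.4 fr0.3 fz1.4 err mm [-0.  -0.1 -0.2] q6 0.52 False
72 t9.97 ft-1.7 fr0.8 fz2.3 err mm [ 0.  -0.1 -0.1] q6 0.35 False
81 t10.32 ft-2.0 fr0.2 fz2.1 err mm [ 0.1 -0.1 -0.1] q6 0.18 False
90 t10.68 ft-1.9 fr-0.1 fz1.2 err mm [ 0.1 -0.1 -0.1] q6 0.01 False
99 t11.04 ft-1.6 fr1.7 fz1.4 err mm [ 0.1 -0.1 -0.1] q6 -0.15 False
108 t11.40 ft-1.5 fr0.6 fz0.9 err mm [ 0.1 -0.1  0. ] q6 -0.31 False
117 t11.76 ft-1.9 fr0.2 fz2.0 err mm [ 0.2 -0.   0. ] q6 -0.46 False
126 t12.12 ft-3.4 fr0.4 fz1.5 err mm [ 0.1 -0.   0. ] q6 -0.61 False
135 t12.47 ft-1.8 fr0.3 fz1.9 err mm [0.1 0.  0. ] q6 -0.75 False
144 t12.83 ft-2.2 fr0.5 fz2.3 err mm [0.1 0.  0.1] q6 -0.90 False
153 t13.19 ft-1.3 fr0.1 fz1.9 err mm [0.1 0.1 0. ] q6 -1.04 False
162 t13.55 ft-2.3 fr-1.0 fz1.8 err mm [0.1 0.1 0. ] q6 -1.18 False
171 t13.91 ft-1.2 fr0.0 fz2.2 err mm [0.1 0.1 0. ] q6 -1.32 False
180 t14.27 ft-2.2 fr0.7 fz1.5 err mm [ 0.1  0.1 -0. ] q6 -1.45 False
```

View pics/scene3.png

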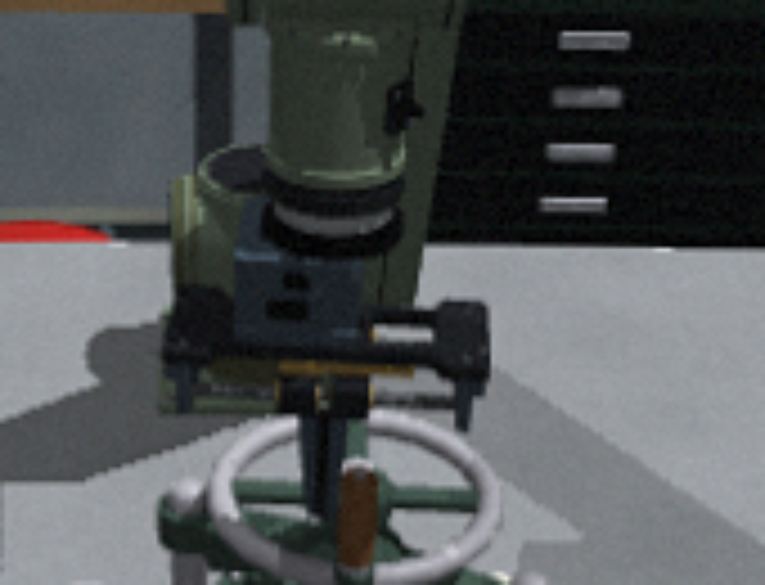

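Half a turn is done: the handle is at the far side, crop px ≈ (357,520), with the fingers behind it. Now I'll lift, unwind the last joint by half a turn, come down behind the handle again and push the second half.

```bash
python3 - <<'E'
from m import *
a=PH0+np.pi
P,r=pose(a,.035,Z,2); ctrl.move_linear(P,velocity=.1,rot=r)
P,r=pose(a,.035,.39,2); ctrl.move_linear(P,velocity=.2,rot=r)
q=np.array(ctrl.get_state()["q"]); q[5]+=np.pi; ctrl.set_joints(q)
P,r=pose(a,.035,.39,3)
s=ctrl.get_state(); print(s["time"],s["ee_pos"]-P,s["tcp_rot"],r,s["opening"])
P,r=pose(a,.035,Z,3); print(ctrl.move_linear(P,velocity=.1,rot=r,threshold=15))
stroke(175,351,3)
snap('4')
E
```

```text
18.1 [-0.00032132  0.00023123 -0.00139854] [-3.13785533  0.15011148  0.00374041] [ 3.13797475 -0.15072774  0.        ] 0.0006441960054540294
False
184 t19.95 ft-1.5 fr1.0 fz1.0 err mm [0.4 0.5 0.5] q6 1.63 False
193 t20.30 ft-2.3 fr0.1 fz2.2 err mm [0.2 0.1 0.3] q6 1.50 False
201 t20.65 ft-1.8 fr0.6 fz2.0 err mm [0.1 0.1 0.1] q6 1.37 False
210 t21.00 ft-2.3 fr1.2 fz3.0 err mm [ 0.   0.1 -0. ] q6 1.23 False
219 t21.35 ft-1.5 fr0.6 fz1.8 err mm [-0.   0.1 -0.1] q6 1.10 False
228 t21.70 ft-2.6 fr0.2 fz2.8 err mm [-0.1  0.2 -0.1] q6 0.97 False
237 t22.05 ft-1.8 fr0.4 fz2.3 err mm [-0.1  0.2 -0.1] q6 0.84 False
245 t22.40 ft-0.9 fr-0.3 fz1.9 err mm [-0.1  0.1 -0.1] q6 0.70 False
254 t22.75 ft-2.6 fr0.2 fz1.7 err mm [-0.1  0.1 -0.1] q6 0.56 False
263 t23.10 ft-3.1 fr0.4 fz2.1 err mm [-0.1  0.1 -0.1] q6 0.43 False
272 t23.45 ft-2.7 fr0.2 fz1.7 err mm [-0.1  0.1 -0.1] q6 0.29 False
281 t23.80 ft-2.1 fr0.9 fz2.2 err mm [-0.2  0.1 -0.1] q6 0.14 False
289 t24.15 ft-2.1 fr0.6 fz1.5 err mm [-0.2  0.  -0.2] q6 -0.00 False
298 t24.50 ft-1.8 fr0.2 fz2.3 err mm [-0.2  0.  -0.1] q6 -0.15 False
307 t24.85 ft-1.9 fr0.1 fz1.4 err mm [-0.2 -0.  -0.1] q6 -0.31 False
316 t25.20 ft-2.1 fr-0.4 fz1.5 err mm [-0.2 -0.  -0.2] q6 -0.47 False
325 t25.55 ft-2.5 fr-0.1 fz2.2 err mm [-0.2 -0.1 -0.2] q6 -0.63 False
333 t25.90 ft-2.8 fr-0.2 fz2.2 err mm [-0.2 -0.1 -0.2] q6 -0.79 False
342 t26.25 ft-1.5 fr-0.1 fz1.6 err mm [-0.2 -0.1 -0.2] q6 -0.96 False
351 t26.60 ft-2.5 fr-1.0 fz1.0 err mm [-0.2 -0.1 -0.2] q6 -1.14 False
```

View pics/scene4.png

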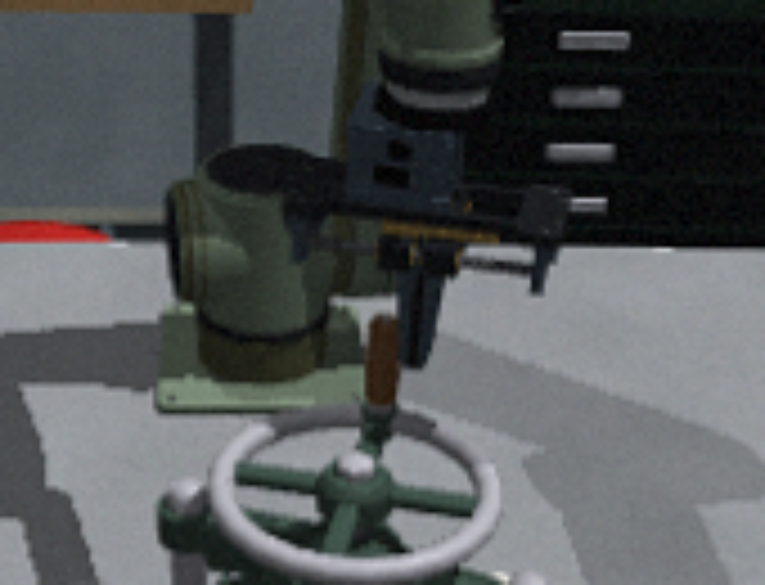

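The handle is 9° short, as planned (foot px x ≈ 380, began at 362). I'll push the last 9°, back off, lift clear and compare with the first picture.

```bash
python3 - <<'E'
from m import *
stroke(351,360,3,v=.04)
a=PH0+2*np.pi
P,r=pose(a,.05,Z,3); ctrl.move_linear(P,velocity=.1,rot=r)
P,r=pose(a,.05,.39,3); ctrl.move_linear(P,velocity=.15,rot=r)
ctrl.set_joints([1.106,0.15,1.45,0,1.5,-0.02])
ctrl.dwell(.3)
s=ctrl.get_state();print(s["time"],s["ee_pos"],s["ft_force"])
snap('5')
from h import *
import cv2
for n in("top","scene"): cv2.imwrite(f"pics/{n}5full.png",load(n+"5")["frame"][:,:,::-1])
A,B=load("scene0")["frame"][110:220,200:330],load("scene5")["frame"][110:220,200:330]
cv2.imwrite("pics/cmp.png",cv2.resize(np.hstack([A,B])[:,:,::-1].copy(),None,fx=3,fy=3))
A,B=load("top0")["frame"][140:240,185:325],load("top5")["frame"][140:240,185:325]
cv2.imwrite("pics/cmpt.png",cv2.resize(np.hstack([A,B])[:,:,::-1].copy(),None,fx=2.8,fy=2.8))
E
```

```text
360 t27.22 ft-3.8 fr0.5 fz2.2 err mm [-0.   0.5 -0.1] q6 -1.32 False
30.5833 [0.22318761 0.46942373 0.3248172 ] [-0.49104359  0.10619553 -0.08683161]
```

View pics/cmp.png

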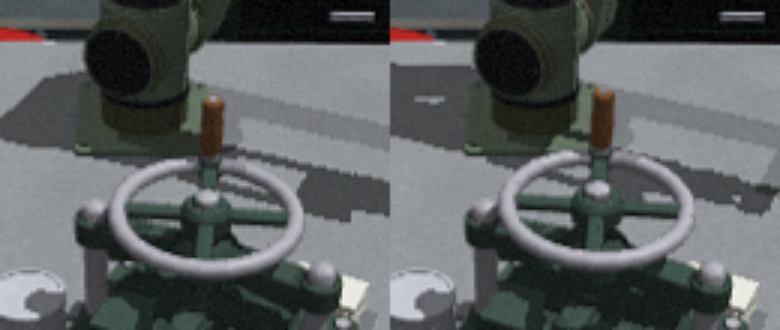

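View pics/cmpt.png

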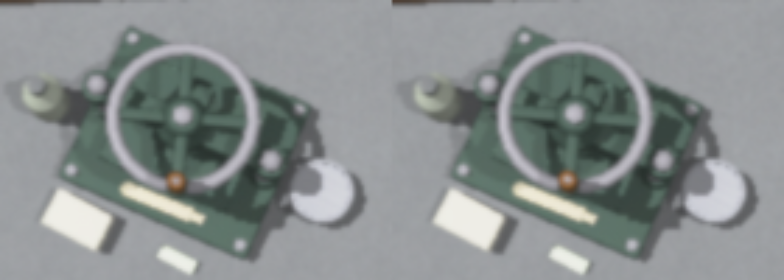

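View pics/scene5full.png

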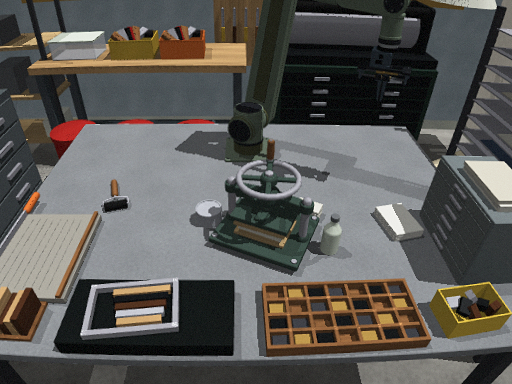

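The side-by-side views show the handle back in place: crop x 213 before and 212 after, and the same spot in the top view. The wheel is about 2.4 px higher in the scene view, where 10 mm should be about 2.5 px. The bystanders look unmoved and the arm is clear.

```bash
python3 -c "
from plant import sign_off
sign_off()"
```

```text
the job is handed in; nothing more can be done
```

I turned the press wheel one full turn anticlockwise and handed the job in at about 31 s. I pushed the handle with the closed fingertips in two half-turn strokes. Between strokes I lifted clear of the handle to unwind the last joint.

- **Pushing, not pinching:** the fingers pushed from about 21 mm behind the handle's axis throughout. Forces read at the stops stayed under about 4 N.
- **End position:** in before and after pictures from both cameras the handle is back where it began, to about 1 px (a few mm). The wheel is about 2.4 px higher in the scene view, which matches a 10 mm rise.
- **Surroundings:** everything lying about that I could see looks unmoved, and the arm ended clear of the press. I compared the boards and cards only by eye, since the press partly hides them; nothing touched them.

No check failed or disagreed beyond the 2–6 mm spread between the two cameras when I first located the wheel and handle.

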